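# Seat the loose crank by feel and clamp the part

### The arm

A 6-joint arm with a two-finger parallel gripper is mounted at the origin on a cart in front of the work surface, level with it; the furniture and walls round the work are solid. World frame = base frame: x ahead of the robot, y to its left, z up, the work surface at z = 0. Lengths are in m, angles in rad, forces in N, time in s.
With the tool pointing down it reaches from about 0.25 to 0.85 m from the base axis. Payload 12.5 kg.
Tool frame: the origin (TCP) lies at the very end of the fingers, on their centre line; the grasp point (between the pads) lies 19 mm behind it (r.tcp_to_grasp is the distance from the TCP to the grasp point, in m); z points along the fingers, y is the direction in which the jaws open and shut (so a half turn about z gives the same grasp; the last joint's range is limited). The gripper opens to 93 mm and grips with 3 to 60 N. Pads are 15 mm wide; open, the fingers measure 128 mm over their backs; the gripper's body (75 mm by 188 mm) begins 65 mm behind the grasp point.
Start: joints at [-0.085, 0.351, 1.652, -0, 1.139, -0.085], TCP at [0.55, 0, 0.219] pointing down, gripper open.
Joint ranges: [-2.75, 2.75], [-0.79, 2.1], [0.01, 2.65], [-1.57, 4.71], [0.07, 3.14], [-2.87, 2.87]. Speed limits (rad/s): [2.22, 2.22, 2.79, 3.14, 3.14, 3.14].

### API

Orientations are given as a 3x3 rotation matrix whose columns are the frame's x, y, z axes.
In Python, from rig import readout, vision, r gives the robot as it stands.
- The arm moves only by the tool arm_command, never from a script. Its arguments are lists of equal length, an entry for each row: "travel": the shift along the tool's x, y, z in mm, a list of three; "twist": the turn, a rotation vector about the tool's x, y, z in degrees, a list of three. In form: {"travel": [[tx, ty, tz], ...], "twist": [[ax, ay, az], ...]}. A call has 1 to 12 rows; each row is the pose to reach, as a shift and turn from the pose commanded when the call began, along the tool's axes at that moment; what a row does not reach only later rows make up. A row lasts 1/8 s, in which the tool goes at most 62.5 mm and 10.7 degrees, less where a joint would pass 70% of its speed; a pose out of reach is approached as far as the arm can. A call with a gripper value outside its range is refused whole. "hand" is the opening in per cent of the stroke, from 0 (shut) to 100 (fully open), set as the call begins (left out, the last holds). The fingers move at their own pace and stop on an object; "squeeze" is the grip in N (left out, the last holds). Time passes only in rows, so rows that repeat a pose let the fingers close. It gives the time, the measured TCP pose, the force and the opening at its end, in the units of the state.
- readout.observe(): the state, without advancing time (a new reading comes with each control period).
- vision.get_image(name): name is "scene" or "side" or "wrist"; returns a dict with "pixels" (384x512x3 uint8, red, green, blue), "depth" (384x512 float32, m along the optical axis (not along the pixel's ray), 0 where there is no reading), "camera_matrix" (3x3 intrinsics, pixels), "xyz" and "rotation" of the camera in the world; the wrist camera has in their place "T_tool_cam" (4x4, takes a point from camera to tool coordinates, whose origin is the TCP and whose axes are the flange's). Camera axes: x right, y down, z forward; pixel columns grow to the right and rows downward; lengths in m; the calibration is good to about 2 mm. A picture is of the moment at which its call begins: read the wrist's pose just before it.
- r.hand_in(): hands the job in, once; it reports no verdict.
Trained networks look in a picture, given as the dict that the camera call returned (one of the last four; its "shot" number tells which), for a name from the list of things; names that differ only in an ending like _2 or _b are one class to them, and where a whole thing is asked for, a point or a joint stands for the part that bears it (a point fixed in the world has none). Each returns a list of dicts, best first, with "p" (0 to 1); they miss things now and then, are a little off and sometimes report something else, mostly with a low value. They report only what shows in the picture. A call takes as long as a camera call. They do not tell look-alikes from the thing itself.
- vision.recognise(picture, name): "xy" ([column, row] in pixels, amid what is visible of it).
The state is a dict: "clock": time; "q": joint angles; "qd": joint speeds; "joint_torque": joint torques, N m; "ee_pos": TCP position; "tcp_rot": TCP orientation; "ft_force": force on the tool from outside, world axes, zero at the start; "wrist_torque": the same for the moment, N m; "finger_gap": opening from 0.0 (shut) to 1.0 (fully open).
Only numpy, scipy, OpenCV 4.12 (cv2) and the standard library are available. Lean on these libraries where they do the work, as an engineer would, in place of code of your own. Each camera call takes 0.05 s, during which the arm holds its last target. There are 200 camera calls.

### The job

Pick up the loose crank, seat its hex socket fully down on the hidden hex spindle in the fixture's well, feeling for the flats and never forcing it, then crank clockwise until the fixture's jaws hold the black grille part firmly but without overtightening. Leave the crank seated in the well with the part clamped flat, and leave the marker and the hex key set alone.

Things in the scene. Friction and masses are not known exactly. Their poses are not given: they have to be found in the camera images.
- fixture: Clamping fixture fixed to the bench: aluminium base plate 120 x 195 x 12 mm; origin on its underside, z up; it spans y = -90 to +105 mm, x = -60 to +60 mm. At -y a grey drive housing (76 x 70 mm, top 65 mm above the bench) with a round well, in it a steel hex spindle 26 mm across flats. At +y the dark fixed jaw, inner face at y = 72 mm. Jaws are 90 mm long, tops 36 mm above the bench.
- well (a point): Centre of the mouth of the well, in the housing's top, on the spindle's axis; axes as the fixture's. The well is 54 mm wide, its floor 51 mm below this point, the chamfered top of the hex 29 mm below. The angle of the hex's flats is unknown and differs each time. Turning it clockwise seen from above closes the jaws; free running takes about 0.28 N m (4.3 N at the crank's knob).
- slide_jaw: Dark sliding jaw, 90 x 24 x 24 mm, its black pad sprung at 8 N per mm; origin below the middle of the unpressed pad face, y toward part and fixed jaw. Clockwise spindle moves it to +y, 12 mm a radian, self-locking. Each newton of clamping adds 0.012 N m (0.18 N at the knob), about 90 N per radian after touching. 12 N is a firm hold; under 4 N is loose, over 30 N overtight.
- grille: Black grille part, 117 x 39 x 18 mm, loose, lying flat on the base plate between the jaws, with 9 to 22 mm of free gap in all; origin at the centre of its underside, x along its length. The closing jaw slides it against the fixed jaw. Do not handle it.
- crank: Loose steel crank, about 0.3 kg, upright on its socket; origin at the socket's mouth (underside), z up, x along the arm. Barrel 46 mm over corners, 65 mm tall; hex socket 27.8 mm across flats, 28 mm deep, corners toward +x and -x. It drops on only with flats matched within 7 degrees (each 60); else it rests 20 mm too high. Seated: origin 51 mm below the well's mouth, 7 degrees of play.
- crank_grip (a point): Centre of the black upright grip block on the crank's top, on the socket's axis, 98 mm above the crank's underside; axes as the crank's. The block is 26 mm along the arm (x), 16 mm across (y, the way to grip it) and stands from 75 to 120 mm above the underside. For carrying, seating and twisting the crank.
- knob_grip (a point): Centre of the red upright crank knob, 65 mm from the crank's axis along the arm, 99 mm above the crank's underside; round, 22 mm thick, 43 mm tall (77 to 120 mm above the underside); it spins freely on its own axis. For winding the crank round.
- marker_red: Marker with red cap, 132 x 18 mm, bystander on the bench; origin at the centre of its underside.
- hex_keys: Yellow folding hex key set, 92 x 22 x 24 mm, bystander; origin at the centre of its underside.
There are look-alikes about, which are no part of the job. Several things have the shape of the grille; the one meant has the colours described above.

How it is judged:
On the way, in this order (a step that is already met when the one before it is completed fails the run):
1. the crank's socket is fully seated on the hex, upright in the well (z of crank in the frame of well below -0.046 m and horizontal distance between crank and well below 0.004 m and angle between crank's own z axis and vertical below 0.06 rad), for 0.2 s.
2. the jaws have closed on the part and hold it firmly, the crank still seated (all of step 1 and contact force between slide_jaw and grille above 4 N), for 0.2 s.
At the end, for the whole second after the job is handed in: The crank stands at rest in the well, upright within 0.06 rad, its underside at least 46 mm below the well's mouth and within 4 mm of its axis; the sliding jaw presses on the grille part with more than 4 N; the part lies flat on the base plate within 0.08 rad and 5 mm (all of step 2 and angle between grille's own z axis and vertical below 0.08 rad and z of grille in the frame of fixture below 0.017 m and linear speed of crank below 0.02 m/s); the robot touches nothing.
It fails at once if the part is overtightened: more than 30 N between the sliding jaw and the part (contact force between slide_jaw and grille above 30 N).
It fails at once if the crank is forced: not yet seated, it is pressed on the fixture or its spindle with more than 45 N (contact force between crank and fixture above 45 N and z of crank in the frame of well above -0.046 m).
It fails at once if a bystander (marker, hex key set) is moved more than 15 mm (distance of any of marker_red, hex_keys from where it was at the start of the episode above 0.015 m).
It also fails if it takes over 72 s, if anything falls off the work surface, if the arm or the gripper's body presses on something with over 40 N, if the wrist force passes 120 N, or if a joint passes its speed limit or range.

## Working session

There is one attempt and no reset: what is moved stays moved. The work goes in short steps, Python scripts to look and compute and a tool call to move; the robot and the scene stay as the last step left them, time stands still between calls to the robot, and variables do not carry over. Pictures are saved under pics/ and viewed, about 8 in all and at most 12, crops included, and the job is handed in when it is done.

Besides the shell and the picture viewer there is one more tool, called after "Request:" in YAML: its name, and indented under it one key for each argument. arm_command: Moves the arm, as the interface text tells. Its arguments: {"type":"object","properties":{"travel":{"type":"array","items":{"type":"array","items":{"type":"number"}}},"twist":{"type":"array","items":{"type":"array","items":{"type":"number"}}},"hand":{"type":"number"},"squeeze":{"type":"number"}},"required":["travel","twist"]}

```bash
mkdir -p pics
cat > h.py <<'E'
import numpy as np, cv2
from rig import readout, vision, r
def snap(n,f=None):
    s=readout.observe(); im=vision.get_image(n)
    if n=="wrist":
        T=np.eye(4);T[:3,:3]=s["tcp_rot"];T[:3,3]=s["ee_pos"];im["T"]=T@np.array(im["T_tool_cam"])
    else:
        T=np.eye(4);T[:3,:3]=im["rotation"];T[:3,3]=im["xyz"];im["T"]=T
    if f: cv2.imwrite("pics/"+f,im["pixels"][:,:,::-1])
    return im
def cloud(im):
    K=np.array(im["camera_matrix"]);d=im["depth"];v,u=np.indices(d.shape)
    P=np.stack([(u-K[0,2])/K[0,0]*d,(v-K[1,2])/K[1,1]*d,d],-1)
    W=P@im["T"][:3,:3].T+im["T"][:3,3];W[d==0]=np.nan;return W
def proj(im,p):
    K=np.array(im["camera_matrix"]);c=np.linalg.inv(im["T"])@np.append(p,1);return (K@c[:3])[:2]/c[2]
E
python3 - <<'E'
from h import *
a=[]
for n in ["scene","side"]:
    im=snap(n);a.append(im["pixels"]);W=cloud(im)
    for t in ["fixture","crank","crank_grip","knob_grip","grille","well","slide_jaw","marker_red","hex_keys"]:
        try:
            for d in vision.recognise(im,t)[:3]:
                x,y=map(int,d["xy"]);print(n,t,round(d["p"],2),(x,y),np.round(W[y,x],3))
        except Exception as e: print(n,t,e)
cv2.imwrite("pics/a.png",cv2.resize(np.vstack(a)[:,:,::-1],(512,768))[:384]);cv2.imwrite("pics/b.png",a[1][:,:,::-1])
E
```

```text
scene fixture 0.8 (268, 194) [ 0.548 -0.1    0.024]
scene crank 0.72 (175, 200) [ 0.577 -0.32   0.1  ]
scene crank_grip 0.89 (174, 200) [ 0.577 -0.323  0.1  ]
scene crank_grip 0.74 (275, 192) [ 0.552 -0.084  0.037]
scene knob_grip 0.64 (176, 200) [ 0.576 -0.318  0.097]
scene grille 0.73 (293, 191) [ 0.551 -0.037  0.029]
scene grille 0.45 (345, 154) [0.45  0.127 0.017]
scene well 0.9 (269, 195) [ 0.546 -0.097  0.014]
scene slide_jaw 0.77 (275, 190) [ 0.547 -0.083  0.038]
scene marker_red 0.8 (238, 248) [ 0.679 -0.192  0.018]
scene hex_keys 0.71 (197, 160) [ 0.419 -0.271  0.024]
side fixture 0.53 (193, 205) [ 0.42  -0.262  0.022]
side crank 0.96 (174, 230) [ 0.571 -0.328  0.064]
side crank_grip 0.78 (172, 227) [ 0.559 -0.331  0.065]
side knob_grip 0.72 (174, 230) [ 0.571 -0.328  0.064]
side grille 0.77 (310, 180) [0.362 0.096 0.008]
side grille 0.21 (273, 210) [ 0.514 -0.073  0.033]
side well 0.59 (253, 214) [ 0.557 -0.14   0.063]
side well 0.42 (224, 277) [ 0.693 -0.244  0.013]
side slide_jaw 0.64 (273, 211) [ 0.519 -0.075  0.034]
side marker_red 0.67 (250, 215) [ 0.559 -0.147  0.062]
side marker_red 0.45 (225, 275) [ 0.689 -0.241  0.014]
side hex_keys 0.71 (193, 206) [ 0.426 -0.263  0.022]
```

View pics/a.png

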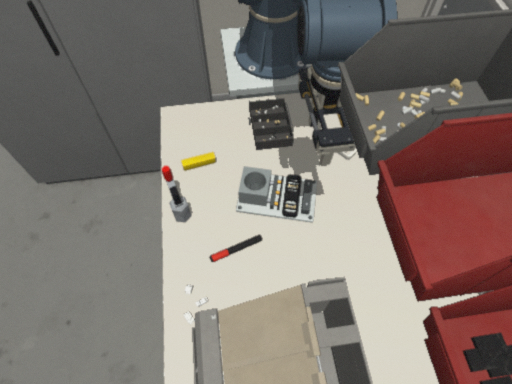

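View pics/b.png

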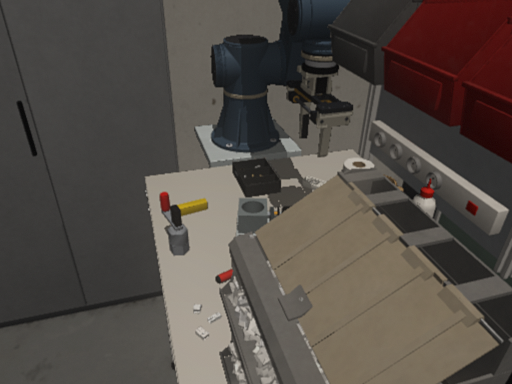

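The scene view shows the crank at (180,207) with its red knob at (168,173), the fixture at (275,192) with the well at (256,181), the marker at (236,248) and the hex keys at (199,160). Next I'll print the tool's axes and rough positions.

Run:
```python
from h import *
s=readout.observe();print(np.round(s["tcp_rot"],3),s["ee_pos"],s["finger_gap"],s["clock"],r.tcp_to_grasp)
im=snap("wrist");print(np.round(im["T_tool_cam"],3),im["camera_matrix"])
im=snap("scene");W=cloud(im)
for p in [(256,181),(168,173),(176,197),(181,209),(307,195)]: print(p,np.round(W[p[1],p[0]],3))
m=(abs(W[...,2]-.065)<.004)&(abs(W[...,1]+.15)<.1)&(abs(W[...,0]-.52)<.08);print(m.sum(),np.nanmean(W[m],0))
```

```text
[[-0.  1.  0.]
 [ 1.  0. -0.]
 [-0.  0. -1.]] [5.49987989e-01 3.09536313e-05 2.18640564e-01] 1.0000258069294485 1.0 0.0188
[[ 0.    -0.963 -0.269  0.074]
 [ 1.    -0.     0.001 -0.001]
 [-0.001 -0.269  0.963 -0.167]
 [ 0.     0.     0.     1.   ]] [[298.52204666   0.         255.7988414 ]
 [  0.         298.52204666 196.52426482]
 [  0.           0.           1.        ]]
(256, 181) [ 0.503 -0.124  0.019]
(168, 173) [ 0.511 -0.332  0.114]
(176, 197) [ 0.577 -0.316  0.113]
(181, 209) [ 0.583 -0.313  0.065]
(307, 195) [ 0.572 -0.006  0.037]
477 [ 0.53021385 -0.13191316  0.06553295]
```

Request:
arm_command:
  travel:
    - [-50,-5,-25]
    - [-105,-10,-55]
    - [-160,-15,-85]
    - [-210,-20,-110]
    - [-210,-20,-110]
    - [-210,-20,-110]
    - [-210,-20,-110]
  twist:
    - [0,0,0]
    - [0,0,0]
    - [0,0,0]
    - [0,0,0]
    - [0,0,0]
    - [0,0,0]
    - [0,0,0]

```text
clock: 1.98
ee_pos: [0.53, -0.2087, 0.3279]
tcp_rot: [[-0.001, 1.0, -0.001], [1.0, 0.001, 0.001], [0.001, -0.001, -1.0]]
ft_force: [-0.5, 0.2, -0.5]
finger_gap: 1.001
```

Run:
```python
from h import *
im=snap("wrist","w1.png");W=cloud(im);P=im["pixels"].astype(int);np.savez("w1",W=W,P=P,T=im["T"],K=im["camera_matrix"])
for t in ["fixture","crank","crank_grip","knob_grip","grille","well","slide_jaw"]:
    for d in vision.recognise(im,t)[:2]:
        x,y=map(int,d["xy"]);print(t,round(d["p"],2),(x,y),np.round(W[y,x],3))
# red knob top
z=W[...,2]
red=(P[...,0]>1.8*P[...,1])&(z>.105);print("knob",red.sum(),np.nanmean(W[red],0))
top=(~red)&(z>.105)&(z<.13)&(W[...,1]<-.25)&(W[...,1]>-.4)&(W[...,0]>.5)&(W[...,0]<.65);print("top",top.sum(),np.nanmean(W[top],0))
m=(abs(z-.065)<.004)&(abs(W[...,1]+.13)<.08)&(abs(W[...,0]-.53)<.08)
q=W[m][:,:2].astype(np.float32);print("housing",m.sum(),cv2.minAreaRect(q))
c,_=cv2.findContours(m.astype(np.uint8),cv2.RETR_CCOMP,cv2.CHAIN_APPROX_NONE)
for k in c:
    if len(k)>40:
        k=k[:,0];w=W[k[:,1],k[:,0]][:,:2].astype(np.float32);print(len(k),cv2.minEnclosingCircle(w),cv2.fitEllipse(k))
e=cv2.resize(P[100:300,150:350].astype(np.uint8)[:,:,::-1],None,fx=3,fy=3,interpolation=cv2.INTER_CUBIC)
```

```text
fixture 0.84 (262, 79) [ 0.538 -0.087  0.036]
crank 0.92 (266, 239) [ 0.545 -0.318  0.076]
crank_grip 0.7 (268, 244) [ 0.548 -0.326  0.076]
knob_grip 0.83 (269, 246) [ 0.548 -0.317  0.105]
knob_grip 0.29 (268, 78) [ 0.547 -0.086  0.037]
grille 0.83 (272, 46) [ 0.552 -0.043  0.03 ]
well 0.65 (263, 80) [ 0.54  -0.089  0.037]
slide_jaw 0.79 (265, 75) [ 0.542 -0.082  0.037]
knob 2159 [ 0.52179854 -0.20230381  0.39054205]
top 252 [ 0.56090775 -0.31759713  0.11828721]
housing 1686 ((0.526870608329773, -0.13199281692504883), (0.07021624594926834, 0.07602717727422714), 72.6904067993164)
204 ((0.5268074870109558, -0.13179853558540344), 0.051087766885757446) ((253.97398376464844, 110.24453735351562), (60.70042037963867, 64.55696868896484), 119.91481018066406)
112 ((0.526933491230011, -0.1321306675672531), 0.02811339497566223) ((254.09457397460938, 110.870849609375), (39.54498291015625, 40.9069938659668), 177.54730224609375)
```

View pics/w1.png

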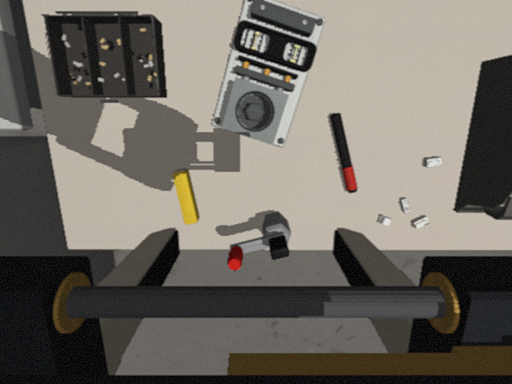

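The wrist view shows the well at (254,110) with the hex showing in it. The crank barrel is at (277,228), its black grip at (279,247) and its red knob at (235,258). I'll drop closer above the well to read the hex's angle.

Request:
arm_command:
  travel:
    - [0,0,50]
    - [0,0,100]
    - [0,0,135]
    - [0,0,135]
    - [0,0,135]
    - [0,0,135]
  twist:
    - [0,0,0]
    - [0,0,0]
    - [0,0,0]
    - [0,0,0]
    - [0,0,0]
    - [0,0,0]

```text
clock: 3.12
ee_pos: [0.5307, -0.2103, 0.1954]
tcp_rot: [[0.0, 1.0, 0.002], [1.0, 0.0, -0.001], [-0.001, 0.002, -1.0]]
ft_force: [-0.3, -0.4, -0.2]
finger_gap: 1.004
```

Run:
```python
from h import *
d=np.load("w1.npz");W=d["W"];P=d["P"];z=W[...,2]
b=(W[...,1]<-.27)&(W[...,1]>-.38)&(W[...,0]>.47)&(W[...,0]<.65)&(z<.14)
red=(P[...,0]>1.8*P[...,1])&b
k=red&(z>.112);print("knob top",k.sum(),np.nanmean(W[k],0),"all red",red.sum(),np.nanmean(W[red],0))
blk=(P.max(-1)<60)&b&(z>.112);print("blk top",blk.sum(),np.nanmean(W[blk],0),cv2.minAreaRect(W[blk][:,:2].astype(np.float32)))
brl=(abs(z-.065)<.004)&b;print("brl",brl.sum(),np.nanmean(W[brl],0))
im=snap("wrist","w2.png");W=cloud(im);z=W[...,2]
m=(abs(z-.065)<.004)&(np.hypot(W[...,0]-.527,W[...,1]+.132)<.06)
q=W[m][:,:2].astype(np.float32);print("housing",m.sum(),cv2.minAreaRect(q))
c,_=cv2.findContours(m.astype(np.uint8),cv2.RETR_CCOMP,cv2.CHAIN_APPROX_NONE)
for k in c:
    if len(k)>80:
        k=k[:,0];w=W[k[:,1],k[:,0]][:,:2].astype(np.float32);print(len(k),cv2.minEnclosingCircle(w))
# rectified view of plane z=0.036 : 10 px/mm
ctr=np.array([.527,-.132]);s=.035
src=[];dst=[]
for a,bb in [(-1,-1),(1,-1),(1,1),(-1,1)]:
    src.append(proj(im,[ctr[0]+a*s,ctr[1]+bb*s,.034]));dst.append([300+a*300,300-bb*300])
H=cv2.getPerspectiveTransform(np.float32(src),np.float32(dst))
cv2.imwrite("pics/rect.png",cv2.warpPerspective(im["pixels"][:,:,::-1].copy(),H,(600,600),flags=cv2.INTER_CUBIC))
h=(z>.024)&(z<.04)&(np.hypot(W[...,0]-.527,W[...,1]+.132)<.024)
q=W[h][:,:2];c=q.mean(0);print("hex",h.sum(),c,np.nanmean(z[h]))
for zz in [.034,.03,.02]:
    hh=(z>zz)&(z<.042)&(np.hypot(W[...,0]-.527,W[...,1]+.132)<.024);q=W[hh][:,:2];c=q.mean(0)
    wid=[np.ptp((q-c)@[np.cos(np.radians(t)),np.sin(np.radians(t))]) for t in range(180)]
    f=[sum(wid[(t+60*i)%180] for i in range(3))/3 for t in range(60)]
    print(zz,len(q),c,"min-width (flat normal) deg",np.argmin(f),min(f),"corner",np.argmax(f),max(f))
```

```text
knob top 182 [ 0.50300213 -0.33327821  0.11903575] all red 318 [ 0.506563   -0.32997157  0.11006577]
blk top 216 [ 0.5615368  -0.31797998  0.11960304] ((0.5622598528862, -0.3194213807582855), (0.024269744753837585, 0.01588408835232258), 15.172131538391113)
brl 226 [ 0.56080372 -0.31025061  0.06475104]
housing 3586 ((0.526785671710968, -0.1319180279970169), (0.07000694423913956, 0.07613342255353928), 72.80974578857422)
297 ((0.5266629457473755, -0.13220372796058655), 0.05140962451696396)
162 ((0.5267363786697388, -0.1320343017578125), 0.027669310569763184)
hex 544 [ 0.5268726  -0.13183336] 0.036429266134458425
0.034 534 [ 0.52682606 -0.13179673] min-width (flat normal) deg 26 0.025751321762450596 corner 53 0.028076717607166384
0.03 544 [ 0.5268726  -0.13183336] min-width (flat normal) deg 25 0.025819770540624135 corner 54 0.02851187756397669
0.02 544 [ 0.5268726  -0.13183336] min-width (flat normal) deg 25 0.025819770540624135 corner 54 0.02851187756397669
```

View pics/rect.png

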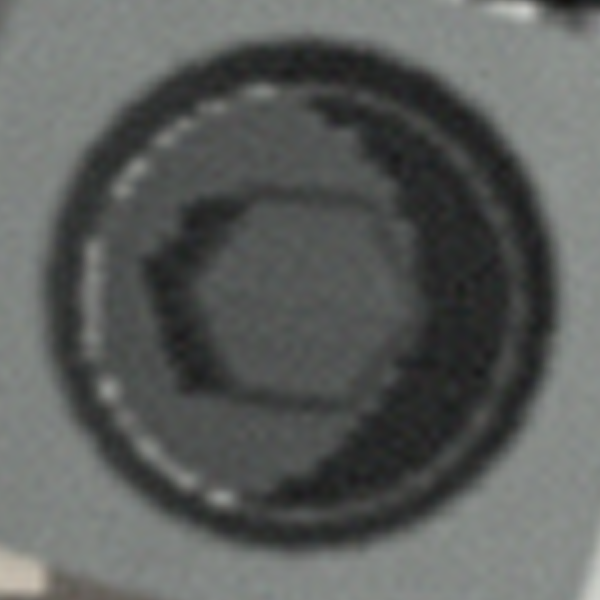

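The rectified well shows the hex's upper and lower flats almost level, with corners near -4° mod 60. The crank arm points at about 194°, so it needs roughly 18° clockwise once lifted. I'll go above the crank and turn for the grip.

Request:
arm_command:
  travel:
    - [-11,3,0]
    - [-22,6,0]
    - [-33,10,0]
    - [-44,13,0]
    - [-55,16,0]
    - [-66,19,5]
    - [-77,22,10]
    - [-88,26,15]
    - [-99,29,20]
    - [-109,32,29]
    - [-109,32,29]
    - [-109,32,29]
  twist:
    - [0,0,-10]
    - [0,0,-20.5]
    - [0,0,-31]
    - [0,0,-41.5]
    - [0,0,-52]
    - [0,0,-62.5]
    - [0,0,-73]
    - [0,0,-83.5]
    - [0,0,-94]
    - [0,0,-104]
    - [0,0,-104]
    - [0,0,-104]

```text
clock: 4.68
ee_pos: [0.5621, -0.3188, 0.1654]
tcp_rot: [[-0.971, -0.238, 0.001], [-0.238, 0.971, -0.0], [-0.001, -0.0, -1.0]]
ft_force: [0.3, 0.6, 0.4]
finger_gap: 1.0
```

```bash
cat > meas.py <<'E'
from h import *
s=readout.observe();print("q6",s["q"][5],s["ee_pos"])
im=snap("wrist","w3.png");W=cloud(im);P=im["pixels"].astype(int)
R=np.array(s["tcp_rot"]);L=(W-s["ee_pos"])@R   # tool coords
zt=s["ee_pos"][2]
b=np.isfinite(L[...,0])&(abs(L[...,1])<.035)&(L[...,0]<.1)&(L[...,0]>-.03)
red=(P[...,0]>1.8*P[...,1])&b; zr=np.percentile(L[red][:,2],5); k=red&(L[...,2]<zr+.004)
print("knob n",k.sum(),"tool",L[k].mean(0),cv2.minEnclosingCircle(L[k][:,:2].astype(np.float32)),"zworld",W[k].mean(0))
bl=(P.max(-1)<70)&b&(abs(L[...,2]-zr)<.006)&(L[...,0]<.03)
print("blk n",bl.sum(),L[bl].mean(0) if bl.sum() else None,cv2.minAreaRect(L[bl][:,:2].astype(np.float32)) if bl.sum()>5 else None,"world",W[bl].mean(0))
E
python3 meas.py
```

```text
q6 -2.399257103860517 [ 0.56213603 -0.31878237  0.16536784]
knob n 197 tool [ 0.02383362 -0.00038024 -0.11913401] ((0.02377205342054367, -4.028156399726868e-05), 0.03465261682868004) zworld [ 0.53900004 -0.32478917  0.28448854]
blk n 3608 [ 0.02369577  0.00240458 -0.11845907] ((0.023525334894657135, 1.179426908493042e-05), (0.00418058643117547, 0.06997210532426834), 0.1415397673845291) world [ 0.53847109 -0.32205188  0.28381236]
```

View pics/w3.png

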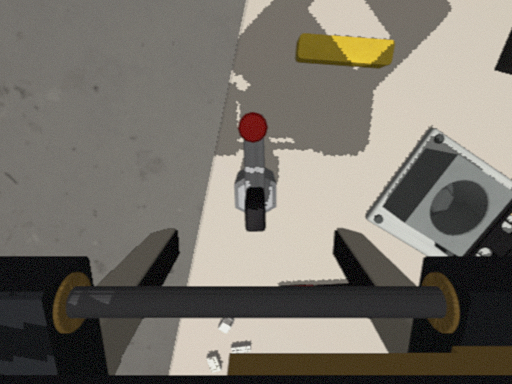

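The crank is between the fingers: knob at (253,127), grip block at (255,208), arm along the tool's x. I'll fix the mask, which was picking up gripper parts, and measure again.

```bash
sed -i 's/^b=.*/b=np.isfinite(L[...,0])\&(abs(L[...,1])<.035)\&(L[...,0]<.1)\&(L[...,0]>-.03)\&(L[...,2]>-.06)/' meas.py; sed -i 's/"w3.png"/"w4.png"/' meas.py; python3 meas.py
```

```text
q6 -2.399976347070979 [ 0.56215781 -0.318724    0.16539037]
knob n 602 tool [ 0.06388476 -0.00297996  0.04478978] ((0.03332311660051346, 0.000666682724840939), 0.04233540594577789) zworld [ 0.50086791 -0.33690025  0.1205636 ]
blk n 621 [ 0.00250274 -0.00119813  0.04489488] ((0.0014219041913747787, -0.001362815499305725), (0.01434067077934742, 0.025258293375372887), 89.7138671875) world [ 0.56004581 -0.32050176  0.12049461]
```

Request:
arm_command:
  travel:
    - [0,-1.5,45]
    - [0,-1.5,75]
    - [0,-1.5,86]
    - [0,-1.5,86]
    - [0,-1.5,86]
  twist:
    - [0,0,-1]
    - [0,0,-1]
    - [0,0,-1]
    - [0,0,-1]
    - [0,0,-1]

```text
clock: 5.4
ee_pos: [0.5631, -0.3208, 0.0801]
tcp_rot: [[-0.966, -0.259, 0.002], [-0.259, 0.966, -0.001], [-0.001, -0.002, -1.0]]
ft_force: [0.1, 0.2, -0.1]
finger_gap: 1.002
```

Request:
arm_command:
  travel:
    - [0,0,0]
    - [0,0,0]
    - [0,0,0]
    - [0,0,0]
    - [0,0,0]
    - [0,0,0]
    - [0,0,0]
    - [0,0,0]
  twist:
    - [0,0,0]
    - [0,0,0]
    - [0,0,0]
    - [0,0,0]
    - [0,0,0]
    - [0,0,0]
    - [0,0,0]
    - [0,0,0]
  hand: 0
  squeeze: 45

```text
clock: 6.4
ee_pos: [0.5624, -0.3204, 0.0786]
tcp_rot: [[-0.966, -0.259, 0.0], [-0.259, 0.966, 0.0], [-0.0, 0.0, -1.0]]
ft_force: [-0.2, 0.5, 0.3]
finger_gap: 0.19
```

Request:
arm_command:
  travel:
    - [0,0,-40]
    - [0,0,-85]
    - [-3,30,-100]
    - [-6,75,-100]
    - [-10,120,-100]
    - [-14,165,-100]
    - [-14.5,191,-100]
    - [-14.5,191,-100]
    - [-14.5,191,-100]
    - [-14.5,191,-100]
  twist:
    - [0,0,0]
    - [0,0,0]
    - [0,0,5]
    - [0,0,10]
    - [0,0,15]
    - [0,0,19]
    - [0,0,19]
    - [0,0,19]
    - [0,0,19]
    - [0,0,19]

```text
clock: 7.65
ee_pos: [0.527, -0.133, 0.1785]
tcp_rot: [[-0.998, 0.071, -0.0], [0.071, 0.998, -0.0], [0.0, -0.0, -1.0]]
ft_force: [0.2, 1.2, -2.8]
finger_gap: 0.171
```

```bash
sed -i 's/"w4.png"/"w5.png"/' meas.py; python3 meas.py
```

```text
q6 -1.8328269089194453 [ 0.52702411 -0.13297135  0.17848047]
knob n 1638 tool [ 0.06208904 -0.00081926 -0.04009104] ((0.034942079335451126, 0.0025593815371394157), 0.03977132961153984) zworld [ 0.4650354  -0.12940124  0.21857619]
blk n 1365 [ 0.00527625 -0.00070286 -0.04014077] ((0.003885987214744091, -0.003682965412735939), (0.024940405040979385, 0.01906553842127323), 89.46488189697266) world [ 0.52171456 -0.13329739  0.21862168]
```

View pics/w5.png

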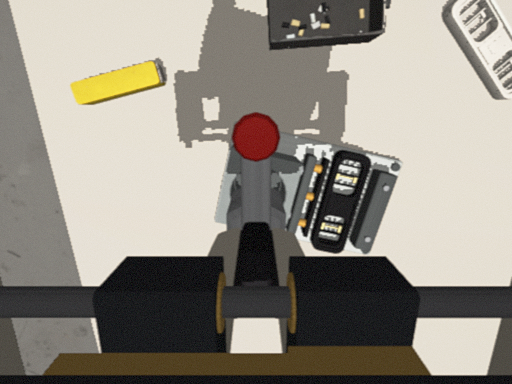

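The wrist view shows the crank held square, with the knob at (256,136) on the tool's x axis and about 65 mm out. Going down into the well.

Request:
arm_command:
  travel:
    - [0,1,25]
    - [0,1,45]
    - [0,1,54]
    - [0,1,54]
    - [0,1,54]
    - [0,1,54]
  twist:
    - [0,0,0]
    - [0,0,0]
    - [0,0,0]
    - [0,0,0]
    - [0,0,0]
    - [0,0,0]

```text
clock: 8.45
ee_pos: [0.5274, -0.1313, 0.1253]
tcp_rot: [[-0.998, 0.07, 0.001], [0.07, 0.998, -0.0], [-0.001, -0.0, -1.0]]
ft_force: [0.1, -0.3, -2.2]
finger_gap: 0.172
```

Request:
arm_command:
  travel:
    - [0,0,2]
    - [0,0,4]
    - [0,0,6]
    - [0,0,8]
    - [0,0,9]
    - [0,0,10]
    - [0,0,10]
  twist:
    - [0,0,0]
    - [0,0,0]
    - [0,0,0]
    - [0,0,0]
    - [0,0,0]
    - [0,0,0]
    - [0,0,0]

```text
clock: 9.32
ee_pos: [0.5269, -0.1312, 0.1146]
tcp_rot: [[-0.998, 0.07, -0.0], [0.07, 0.998, 0.0], [0.0, 0.0, -1.0]]
ft_force: [0.2, -0.3, -2.1]
finger_gap: 0.173
```

Request:
arm_command:
  travel:
    - [0,-0.6,1]
    - [0,-0.6,2]
    - [0,-0.6,3]
    - [0,-0.6,3.5]
    - [0,-0.6,3.5]
  twist:
    - [0,0,0]
    - [0,0,0]
    - [0,0,0]
    - [0,0,0]
    - [0,0,0]

```text
clock: 9.95
ee_pos: [0.5269, -0.1317, 0.1111]
tcp_rot: [[-0.998, 0.07, -0.0], [0.07, 0.998, 0.0], [0.0, 0.0, -1.0]]
ft_force: [-1.4, 0.3, -3.0]
finger_gap: 0.17
```

Request:
arm_command:
  travel:
    - [0,0,1]
    - [0,0,2]
    - [0,0,3]
    - [0,0,4]
    - [0,0,4]
  twist:
    - [0,0,0]
    - [0,0,0]
    - [0,0,0]
    - [0,0,0]
    - [0,0,0]

```text
clock: 10.58
ee_pos: [0.5269, -0.1318, 0.107]
tcp_rot: [[-0.998, 0.07, -0.0], [0.07, 0.998, 0.0], [0.0, 0.0, -1.0]]
ft_force: [-1.1, 0.7, -3.0]
finger_gap: 0.171
```

It is past the hex top by about 8 mm with no resistance, so the flats match. Lowering to the floor.

Request:
arm_command:
  travel:
    - [0,0,2]
    - [0,0,4]
    - [0,0,6]
    - [0,0,8]
    - [0,0,10]
    - [0,0,11]
    - [0,0,12]
    - [0,0,13]
    - [0,0,13]
  twist:
    - [0,0,0]
    - [0,0,0]
    - [0,0,0]
    - [0,0,0]
    - [0,0,0]
    - [0,0,0]
    - [0,0,0]
    - [0,0,0]
    - [0,0,0]

```text
clock: 11.7
ee_pos: [0.527, -0.1318, 0.0943]
tcp_rot: [[-0.998, 0.07, 0.0], [0.07, 0.998, -0.0], [-0.0, 0.0, -1.0]]
ft_force: [-2.3, 1.7, 1.4]
finger_gap: 0.169
```

Request:
arm_command:
  travel:
    - [0,0,0.5]
    - [0,0,1]
    - [0,0,1]
  twist:
    - [0,0,0]
    - [0,0,0]
    - [0,0,0]

```text
clock: 12.08
ee_pos: [0.5272, -0.1318, 0.0942]
tcp_rot: [[-0.998, 0.07, 0.001], [0.07, 0.998, -0.0], [-0.001, -0.0, -1.0]]
ft_force: [-4.3, 2.4, 13.0]
finger_gap: 0.168
```

```bash
cat > st.py <<'E'
from h import *
s=readout.observe();R=np.array(s["tcp_rot"]);print(s["clock"],"yaw",np.degrees(np.arctan2(R[1,0],R[0,0])),s["ee_pos"],"F",np.round(s["ft_force"],2),"M",np.round(s["wrist_torque"],3),"q",np.round(s["q"],2))
E
python3 st.py
```

```text
12.075 yaw 176.00249386023648 [ 0.52722231 -0.13183478  0.0942318 ] F [-4.35  2.39 12.97] M [0.756 1.417 0.034] q [-0.33  0.5   1.77  0.    0.87 -1.83]
```

Request:
arm_command:
  travel:
    - [0,0,-1]
    - [0,0,-1]
    - [0,0,-1]
    - [0,0,-1]
    - [0,0,-1]
    - [0,0,-1]
    - [0,0,-1]
    - [0,0,-1]
    - [0,0,-1]
    - [0,0,-1]
  twist:
    - [0,0,0]
    - [0,0,5]
    - [0,0,10]
    - [0,0,15]
    - [0,0,20]
    - [0,0,25]
    - [0,0,30]
    - [0,0,35]
    - [0,0,35]
    - [0,0,35]

```text
clock: 13.32
ee_pos: [0.5269, -0.131, 0.0942]
tcp_rot: [[-0.777, 0.629, -0.0], [0.629, 0.777, 0.001], [0.001, 0.001, -1.0]]
ft_force: [-2.2, 6.4, 4.5]
finger_gap: 0.168
```

```bash
python3 st.py
python3 - <<'E'
from h import *
im=snap("wrist","w6.png")
E
```

```text
13.325 yaw 140.98915143777054 [ 0.52685037 -0.1309634   0.09424115] F [-2.22  6.36  4.53] M [1.681 0.655 0.02 ] q [-0.33  0.5   1.77  0.    0.87 -1.22]
```

View pics/w6.png

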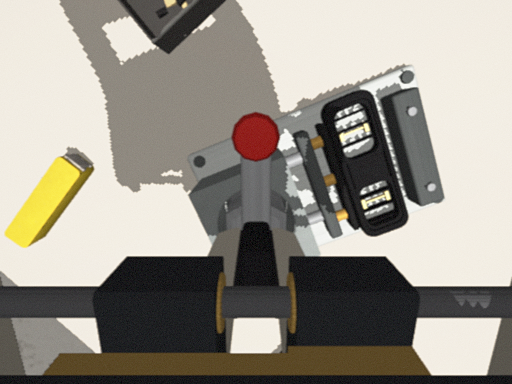

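The view shows the crank turned with the gripper: knob at (256,136), sliding jaw with gold springs at (318,180), grille at (365,160). I'll continue slowly and read the torque while it is moving.

Request:
arm_command:
  travel:
    - [0,0,0]
    - [0,0,0]
    - [0,0,0]
    - [0,0,0]
  twist:
    - [0,0,3]
    - [0,0,6]
    - [0,0,9]
    - [0,0,12]

```text
clock: 13.88
ee_pos: [0.527, -0.1309, 0.0942]
tcp_rot: [[-0.628, 0.778, -0.0], [0.778, 0.628, 0.001], [0.001, 0.001, -1.0]]
ft_force: [-2.3, 6.7, 3.9]
finger_gap: 0.173
```

```bash
cat > gap.py <<'E'
from h import *
im=snap("wrist");W=cloud(im);P=im["pixels"].mean(-1)
t=np.radians(-17.25);y=np.array([-np.sin(t),np.cos(t)]);x=np.array([np.cos(t),np.sin(t)])
D=W[...,:2]-[.5268,-.132];fy=D@y;fx=D@x
for xs in [(-.04,-.02),(-.02,0),(0,.02),(.02,.04)]:
    o=[]
    for yy in np.arange(.036,.136,.002):
        m=(fx>xs[0])&(fx<xs[1])&(fy>=yy)&(fy<yy+.002)&(W[...,2]<.06)
        o.append(f"{np.median(W[m][:,2])*1e3:.0f}/{np.median(P[m]):.0f}" if m.sum()>3 else "-")
    print(xs,*o)
E
python3 st.py;python3 gap.py
```

```text
13.875 yaw 128.9187399095247 [ 0.52696559 -0.13088746  0.0942334 ] F [-2.3   6.73  3.87] M [1.878 0.44  0.35 ] q [-0.33  0.5   1.77  0.    0.87 -1.01]
(-0.04, -0.02) 29/188 29/182 29/179 28/167 28/163 28/169 26/145 32/79 37/54 37/57 37/60 37/58 36/72 27/100 20/109 14/130 27/92 35/24 36/26 35/24 31/22 30/22 28/34 21/81 17/138 13/170 13/194 13/219 13/205 13/201 13/199 13/211 13/214 14/157 15/230 22/34 28/33 30/32 30/71 - - 13/223 19/43 30/46 37/109 37/110 37/112 37/110 37/110 37/108
(-0.02, 0) 13/140 13/137 13/136 13/136 13/135 13/135 13/136 29/72 37/54 37/57 37/57 37/56 36/64 14/111 13/134 13/133 19/103 35/24 36/26 35/24 31/26 30/28 29/34 29/38 28/42 27/42 24/43 27/42 24/44 27/40 27/42 25/43 26/41 24/41 27/40 26/39 28/34 30/32 30/46 - - 13/215 22/42 30/47 37/110 37/111 37/113 37/109 37/109 37/107
(0, 0.02) 13/136 13/135 13/135 13/135 13/136 13/135 13/135 30/74 37/53 37/57 37/56 37/55 36/91 13/175 13/240 13/239 21/103 35/35 36/44 35/36 31/36 30/36 29/28 29/38 29/38 29/38 30/37 30/38 30/38 30/38 30/39 30/39 30/39 29/38 29/40 29/38 28/31 30/31 30/41 29/141 - 13/204 20/43 30/49 37/112 37/112 37/112 37/110 37/109 37/108
(0.02, 0.04) 27/164 26/133 27/115 27/114 26/114 27/114 27/116 32/94 37/76 37/110 37/110 37/108 36/106 26/170 25/157 14/150 26/128 35/38 36/45 35/34 31/35 30/36 29/36 22/77 21/123 20/120 17/142 16/157 17/127 16/133 17/161 17/132 16/133 18/139 21/152 21/66 26/31 30/31 30/38 29/155 - 13/191 19/51 30/45 37/112 37/112 37/112 37/112 37/109 37/109
```

Request:
arm_command:
  travel:
    - [0,0,0]
    - [0,0,0]
    - [0,0,0]
    - [0,0,0]
    - [0,0,0]
    - [0,0,0]
    - [0,0,0]
    - [0,0,0]
    - [0,0,0]
    - [0,0,0]
  twist:
    - [0,0,4]
    - [0,0,8]
    - [0,0,12]
    - [0,0,16]
    - [0,0,20]
    - [0,0,24]
    - [0,0,27]
    - [0,0,30]
    - [0,0,32]
    - [0,0,34]

```text
clock: 15.18
ee_pos: [0.5274, -0.1308, 0.0942]
tcp_rot: [[-0.086, 0.996, 0.001], [0.996, 0.086, 0.002], [0.001, 0.001, -1.0]]
ft_force: [0.5, 8.5, 2.4]
finger_gap: 0.169
```

```bash
python3 st.py;python3 gap.py|cut -c1-12,130-500
```

```text
15.175 yaw 94.93789930748791 [ 0.52739854 -0.13077469  0.09424643] F [0.5  8.47 2.42] M [ 2.126 -0.056  0.363] q [-0.33  0.5   1.77  0.    0.87 -0.42]
(-0.04, -0.037 29/35 19/116 14/203 13/238 13/220 13/239 13/231 13/238 13/225 13/223 13/241 13/202 14/202 14/235 24/37 29/31 30/37 30/36 35/57 37/112 37/113 37/115 37/113 37/115 37/111
(-0.02, 0) 113/196 13/240 13/194 28/97 36/42 36/43 30/33 31/38 29/30 29/40 29/41 28/48 25/69 24/74 27/51 26/49 27/47 26/70 28/44 25/58 27/42 28/40 28/38 29/27 30/38 30/35 35/52 37/114 37/114 37/117 37/114 37/113 37/112
(0, 0.02) 133/240 13/240 13/240 29/90 36/41 36/41 30/34 31/38 28/28 29/38 29/38 29/38 30/37 30/39 30/38 30/39 29/39 29/39 29/39 29/39 29/39 29/39 29/37 29/24 30/37 30/34 35/46 37/116 37/116 37/118 37/114 37/114 37/113
(0.02, 0.04)1 14/173 19/174 25/160 30/85 36/41 36/41 30/32 31/38 29/34 24/74 21/141 20/151 15/148 14/164 14/149 14/132 14/171 14/144 14/134 14/155 20/169 20/141 24/35 29/30 31/38 30/36 35/50 37/118 37/117 37/118 37/117 37/116 37/114
```

Request:
arm_command:
  travel:
    - [0,0,0]
    - [0,0,0]
  twist:
    - [0,0,1.5]
    - [0,0,3]

```text
clock: 15.48
ee_pos: [0.5275, -0.1308, 0.0943]
tcp_rot: [[-0.034, 0.999, 0.001], [0.999, 0.034, 0.002], [0.001, 0.001, -1.0]]
ft_force: [0.3, 8.5, 2.4]
finger_gap: 0.168
```

```bash
python3 st.py
```

```text
15.475 yaw 91.95560685319077 [ 0.52745496 -0.13075782  0.0942618 ] F [0.29 8.49 2.4 ] M [ 2.099 -0.156  0.355] q [-0.33  0.5   1.77  0.    0.87 -0.37]
```

Request:
arm_command:
  travel:
    - [0,0,0]
    - [0,0,0]
  twist:
    - [0,0,1.5]
    - [0,0,3]

```text
clock: 15.72
ee_pos: [0.5275, -0.1308, 0.0942]
tcp_rot: [[0.018, 1.0, 0.001], [1.0, -0.018, 0.002], [0.002, 0.001, -1.0]]
ft_force: [0.8, 8.1, 1.8]
finger_gap: 0.17
```

```bash
python3 st.py
```

```text
15.725 yaw 88.95357608284425 [ 0.52746665 -0.13077656  0.09424234] F [0.77 8.06 1.77] M [ 2.064 -0.137  0.394] q [-0.33  0.5   1.77  0.    0.87 -0.31]
```

Torque is just starting to rise (0.355 to 0.394).

Request:
arm_command:
  travel:
    - [0,0,0]
    - [0,0,0]
  twist:
    - [0,0,1.5]
    - [0,0,3]

```text
clock: 15.98
ee_pos: [0.5275, -0.1308, 0.0942]
tcp_rot: [[0.07, 0.998, 0.001], [0.998, -0.07, 0.001], [0.002, 0.001, -1.0]]
ft_force: [2.0, 8.5, 1.7]
finger_gap: 0.172
```

```bash
python3 st.py
```

```text
15.975 yaw 85.96268797429356 [ 0.52748787 -0.13078649  0.09423695] F [2.03 8.47 1.69] M [ 2.053 -0.197  0.357] q [-0.33  0.5   1.77  0.    0.87 -0.26]
```

Request:
arm_command:
  travel:
    - [0,0,0]
    - [0,0,0]
  twist:
    - [0,0,1.5]
    - [0,0,3]

```text
clock: 16.23
ee_pos: [0.5275, -0.1308, 0.0943]
tcp_rot: [[0.122, 0.992, 0.001], [0.992, -0.122, 0.001], [0.001, 0.001, -1.0]]
ft_force: [1.0, 9.0, 1.0]
finger_gap: 0.168
```

```bash
python3 st.py;python3 gap.py|cut -c1-12,85-500
```

```text
16.225 yaw 82.97066222949856 [ 0.52753371 -0.13082449  0.09425989] F [1.   8.96 1.05] M [ 2.09  -0.224  0.46 ] q [-0.33  0.5   1.77  0.    0.87 -0.21]
(-0.04, -0.0 13/140 13/132 36/58 37/55 37/58 37/59 37/58 28/141 24/194 14/190 14/174 35/43 36/44 34/35 31/37 30/32 28/56 13/184 17/234 13/216 13/226 13/226 13/233 13/212 13/228 13/233 13/205 13/209 15/240 20/69 28/34 30/34 30/36 35/64 37/109 37/111 37/114 37/112 37/113 37/111
(-0.02, 0) -4 31/35 30/35 28/36 29/40 28/61 28/74 26/97 28/86 25/95 23/96 26/91 28/88 28/65 23/84 28/41 28/40 28/31 30/34 30/37 35/59 37/113 37/113 37/116 37/113 37/114 37/112
(0, 0.02) 1342 13/240 36/91 37/107 37/113 37/114 37/107 18/185 13/240 13/240 13/189 35/40 36/44 35/34 31/37 30/35 29/32 29/39 29/39 29/38 29/38 29/39 29/40 29/40 29/39 29/39 29/39 29/39 29/40 29/38 29/26 30/34 30/37 35/60 37/116 37/116 37/118 37/115 37/115 37/113
(0.02, 0.04)6/194 29/194 36/95 37/108 37/114 37/115 37/112 29/132 14/172 24/170 14/152 35/43 36/44 35/34 31/37 30/34 28/43 19/127 21/195 14/191 13/190 14/152 14/133 13/180 14/168 14/135 14/169 17/157 21/192 20/63 28/33 30/34 31/37 35/58 37/119 37/119 37/119 37/117 37/117 37/115
```

Request:
arm_command:
  travel:
    - [0,0,0]
  twist:
    - [0,0,1.5]

```text
clock: 16.4
ee_pos: [0.5276, -0.1308, 0.0943]
tcp_rot: [[0.148, 0.989, 0.001], [0.989, -0.148, 0.001], [0.002, 0.001, -1.0]]
ft_force: [1.6, 8.6, 1.1]
finger_gap: 0.174
```

```bash
python3 st.py
```

```text
16.4 yaw 81.49003026846574 [ 0.52756684 -0.13078816  0.09426428] F [1.6  8.55 1.12] M [ 2.092 -0.255  0.473] q [-0.33  0.5   1.77  0.    0.87 -0.18]
```

Request:
arm_command:
  travel:
    - [0,0,0]
    - [0,0,0]
  twist:
    - [0,0,1]
    - [0,0,2]

```text
clock: 16.65
ee_pos: [0.5276, -0.1308, 0.0942]
tcp_rot: [[0.182, 0.983, 0.001], [0.983, -0.182, 0.001], [0.002, 0.001, -1.0]]
ft_force: [1.0, 8.7, 1.8]
finger_gap: 0.174
```

```bash
python3 st.py
```

```text
16.65 yaw 79.49178664676525 [ 0.52758485 -0.13082409  0.09424582] F [1.04 8.71 1.81] M [ 1.998 -0.314  0.538] q [-0.33  0.5   1.77  0.    0.87 -0.15]
```

About 15 N clamped. I'll relax the twist within the socket's play, open, and lift clear.

Request:
arm_command:
  travel:
    - [-0.5,0,0]
    - [-1,0,0]
    - [-1,0,0]
  twist:
    - [0,0,-1]
    - [0,0,-2]
    - [0,0,-2]

```text
clock: 17.02
ee_pos: [0.5275, -0.1315, 0.0943]
tcp_rot: [[0.148, 0.989, 0.002], [0.989, -0.148, 0.002], [0.002, 0.001, -1.0]]
ft_force: [1.6, 9.6, 2.0]
finger_gap: 0.172
```

Request:
arm_command:
  travel:
    - [0,0,0]
    - [0,0,0]
    - [0,0,0]
    - [0,0,0]
    - [0,0,0]
    - [0,0,-30]
    - [0,0,-70]
    - [0,0,-120]
    - [0,0,-160]
    - [0,0,-160]
    - [0,0,-160]
  twist:
    - [0,0,0]
    - [0,0,0]
    - [0,0,0]
    - [0,0,0]
    - [0,0,0]
    - [0,0,0]
    - [0,0,0]
    - [0,0,0]
    - [0,0,0]
    - [0,0,0]
    - [0,0,0]
  hand: 80

```text
clock: 18.4
ee_pos: [0.5264, -0.1327, 0.2533]
tcp_rot: [[0.148, 0.989, -0.001], [0.989, -0.148, 0.0], [0.0, -0.001, -1.0]]
ft_force: [0.0, -0.2, -0.7]
finger_gap: 0.8
```

```bash
python3 st.py
python3 - <<'E'
from h import *
im=snap("wrist","w7.png");W=cloud(im);P=im["pixels"].astype(int)
b=(W[...,2]>.11)&(W[...,2]<.15)&(np.hypot(W[...,0]-.527,W[...,1]+.132)<.09)
red=(P[...,0]>1.8*P[...,1])&b&(W[...,2]>.12);bl=(P.max(-1)<70)&b&(W[...,2]>.128)
print("knob",W[red].mean(0),"blk",W[bl].mean(0),np.percentile(W[bl][:,2],[10,90]),cv2.minAreaRect(W[bl][:,:2].astype(np.float32)))
E
```

```text
18.4 yaw 81.49919910941396 [ 0.52635773 -0.13265184  0.25325934] F [ 0.01 -0.23 -0.71] M [-0.015  0.064  0.017] q [-0.33  0.3   1.63 -0.    1.21 -0.18]
knob [ 0.53533116 -0.07427508  0.1339195 ] blk [ 0.52694806 -0.12968456  0.13416786] [0.13273101 0.13557355] ((0.5302140712738037, -0.10163252055644989), (0.084326833486557, 0.015565352514386177), 83.32199096679688)
```

View pics/w7.png

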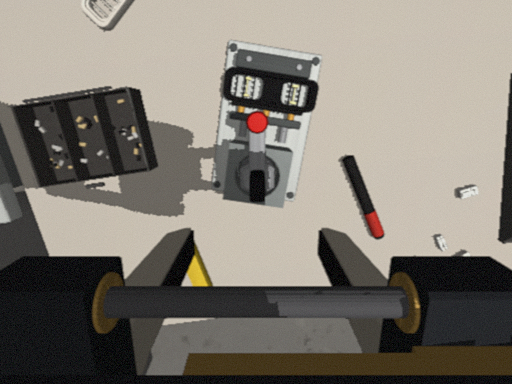

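The view shows the crank upright in the well (grip at (257,185), knob at (257,122)), the grille flat against the fixed jaw, and the marker and hex keys undisturbed. The grip's top measures z = 0.134, which puts the underside at 0.014, the seated height.

```bash
python3 -c "
from rig import r
print(r.hand_in())"
```

```text
the job is handed in; nothing more can be done
None
```

I seated the crank on the hex spindle, clamped the grille part at an estimated 15 N, and handed the job in at about 18.5 s. The simulator gives no verdict.

- **Seating:** I read the hex angle from the wrist camera (corners near -4° mod 60) and turned the crank about 19° to match. It slid down without resistance. Pressing on the well floor peaked near 13 N with the crank already seated.
- **Clamping:** I turned it about 97° clockwise by the grip block. Torque rose from about 0.356 N m running free to 0.538 N m, which gives the 15 N. I then turned the gripper back 2°, released and lifted clear.
- **Last checks:**
  - The crank's underside is at z ≈ 0.014, the seated height, and it looks upright and centred.
  - The part's top is at about 30 mm, so it lies flat, and it is against the fixed jaw.
  - The marker and hex keys look undisturbed, judged by eye only.
  - The gripper is clear, with near-zero force.

**What disagreed or is uncertain:**
- One torque reading partway (0.394 N m) was an outlier, so the clamping force is good to only about ±3 N.
- The free-running torque read higher than the stated 0.28 N m, probably from about 8 N of side load on the crank.
- In the final measurement the grip block's fitted outline (84 mm long) took in more than the block. Its averaged centre was about 2 mm off the well's axis, within the 4 mm allowed.

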